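Settle a mirror mount on its springs

ROBOT

A 7-joint arm with a two-finger parallel gripper is mounted at the origin on the work surface. World frame = base frame: x ahead of the robot, y to its left, z up, the work surface at z = 0. Lengths are in m, angles in rad, forces in N, time in s.
With the tool pointing down it reaches from about 0.4 to 0.85 m from the base axis. Payload 10.4 kg.
Tool frame: the origin (TCP) lies on the centre line of the jaws, within the pads' length; the fingertips stand r.tip_extent ahead of it and the grasp point (between the pads) lies 8 mm behind it (r.tip_extent is the distance from the TCP to the fingertips, in m); z points along the fingers, y is the direction in which the jaws open and shut (so a half turn about z gives the same grasp; the last joint's range is limited). The gripper opens to 87 mm and grips with 3 to 60 N. Pads are 19 mm wide; open, the fingers measure 117 mm over their backs; the gripper's body (75 mm by 190 mm) begins 51 mm behind the grasp point.
Start: joints at [1.083, 0.332, -0.065, 1.46, 0.022, 1.35, -0.088], TCP at [0.28, -0.559, 0.234] pointing down, gripper open.
Joint ranges: [-2.6, 2.6], [-0.5, 2.12], [-1.47, 1.34], [0.16, 2.42], [-1.27, 4.41], [0.06, 2.06], [-2.6, 2.6]. Speed limits (rad/s): [2.22, 2.22, 2.79, 2.79, 3.14, 3.14, 3.14].

INTERFACE

Orientations are given as a unit quaternion [x, y, z, w].
In Python, from bench import r gives the robot as it stands.
- The arm moves only by the shell command python3 -m jog 'ROWS' [FORCE]. ROWS is JSON, a list of rows, each a list of 7 numbers: the shift along the tool's x, y, z in cm, then the turn, a rotation vector about the tool's x, y, z in rad, then the opening, from -1 (shut) to 1 (fully open). In form: [[tx, ty, tz, wx, wy, wz, jaw], ...]. A call has 1 to 20 rows; each row shifts and turns the commanded pose from where the row before left it, along the tool's axes as they then stand; what a row does not reach is not made up. A row lasts 1/8 s, in which the tool goes at most 62.5 mm and 10.7 degrees, less where a joint would pass 70% of its speed; a pose out of reach is approached as far as the arm can. A call with a gripper value outside its range is refused whole. The fingers move at their own pace and stop on an object; FORCE is the grip in N (left out, the last holds). Time passes only in rows, so rows that do not move let the fingers close. It gives the time, the measured TCP pose, the force and the opening at its end, in the units of the state.
- r.read_state(): the state, without advancing time (a new reading comes with each control period).
- r.camera(name): name is "scene" or "top" or "wrist"; returns a dict with "frame" (384x512x3 uint8, red, green, blue), "fx", "fy", "cx", "cy" (pixels), "k1" (the pictures are not rectified: a ray, as slopes to the right and down, at radius r is drawn at 1 + k1 r^2 times it, then the intrinsics apply), "camera_from_world" (4x4, takes a point from world to camera coordinates). Camera axes: x right, y down, z forward; pixel columns grow to the right and rows downward; lengths in m; the calibration is good to about 2 mm. A picture is of the moment at which its call begins. There is no depth.
- r.close_job(): hands the job in, once; it reports no verdict.
Trained networks look in a picture, given as the dict that the camera call returned (one of the last four; its "shot" number tells which), for a name from the list of things; names that differ only in an ending like _2 or _b are one class to them, and where a whole thing is asked for, a point or a joint stands for the part that bears it (a point fixed in the world has none). Each returns a list of dicts, best first, with "score" (0 to 1); they miss things now and then, are a little off and sometimes report something else, mostly with a low value. They report only what shows in the picture. A call takes as long as a camera call.
- r.search_frame(picture, thing): "rect" ([left, top, right, bottom] in pixels, round what is visible of it).
The state is a dict: "time": time; "joint_positions": joint angles; "joint_vel": joint speeds; "joint_torque": joint torques, N m; "ee_pos": TCP position; "eef_rot": TCP orientation; "ft_force": force on the tool from outside, world axes, zero at the start; "torque": the same for the moment, N m; "width": finger opening in m.
Only numpy, scipy, OpenCV 4.12 (cv2) and the standard library are available. Lean on these libraries where they do the work, as an engineer would, in place of code of your own. Each camera call takes 0.05 s, during which the arm holds its last target.

TASK

The mirror mount of the leaf-imaging rig must be settled on its springs. With the fingertips, press the blue corner pad down until its pointer stands in the green band of its scale, not down in the red, keep it there for a second and let it come all the way back up; then do the same with the yellow corner pad. Only press the pads: do not touch the mirror, do not pull the plate up, and leave the other things on the bench where they are.

Things in the scene. Friction and masses are not known exactly. Their poses are not given: they have to be found in the camera images.
- mount: fixed aluminium base, 200 x 360 x 12 mm, with a black tilt plate (135 mm square, set cornerwise, top 69 mm above the table) that pivots on a ball under its near (-x) corner. Origin at the centre of the base's underside, z up; x points away from the robot at yaw 0, y along the 360 mm to the blue end. White upright scales, 106 mm high (the tallest parts), stand 60 mm to +x and 122 to 165 mm to +-y of the centre.
- mirror: round mirror, 50 mm across, 4 mm thick, in the middle of the tilt plate; must not be touched. Origin at the centre of its underside, 72 mm above the table.
- blue_pad: round blue press pad, 24 mm across and 14 mm high, standing on the +y corner of the tilt plate over a spring; the origin is the centre of its top face (83 mm above the table at rest), z up. It is 75 mm from the mount's centre. Pushed straight down it gives about 0.43 N per mm: the green band's middle is reached at 10 to 19 mm (4 to 8 N); it springs back.
- yellow_pad: round yellow press pad, 24 mm across and 14 mm high, standing on the -y corner of the tilt plate over a spring; the origin is the centre of its top face (83 mm above the table at rest), z up. It is 75 mm from the mount's centre. Pushed straight down it gives about 0.43 N per mm: the green band's middle is reached at 10 to 19 mm (4 to 8 N); it springs back.
- blue_pointer (a point): tip of the orange pointer needle (5 mm thick, level at rest, 64 mm above the table) that sticks out sideways on the far side of the blue pad and moves down as that pad is pressed, about 1.8 mm per mm of pad travel.
- yellow_pointer (a point): tip of the orange pointer needle (5 mm thick, level at rest, 64 mm above the table) that sticks out sideways on the far side of the yellow pad and moves down as that pad is pressed, about 1.8 mm per mm of pad travel.
- blue_mark (a point): centre of the green band (12 mm high, +-6 mm about this point) on the white upright scale at the blue pointer's tip; z up. It stands 18 to 34 mm below the resting pointer tip, set differently every time; directly below the green is a 10 mm red band (6 to 16 mm below this point).
- yellow_mark (a point): centre of the green band (12 mm high, +-6 mm about this point) on the white upright scale at the yellow pointer's tip; z up. It stands 18 to 34 mm below the resting pointer tip, set differently every time; directly below the green is a 10 mm red band (6 to 16 mm below this point).
- driver: loose screwdriver, 150 mm long, lying between the mount and the robot; leave alone
- tape: loose roll of tape, 90 mm across, 22 mm high, beyond the mount; origin under its centre; leave alone
- cap: loose black lens cap, 44 mm across, 18 mm high, beyond the mount; origin under its centre; leave alone
- jar: loose glass jar with blue lid, 72 mm across, 100 mm high, right of the mount; origin under its centre; leave alone
- wash: loose white bottle, 60 mm across, 130 mm high, left of the mount; origin under its centre; leave alone
- beaker: loose glass beaker, 64 mm across, 85 mm high, right of the mount; origin under its centre; leave alone
- tips: loose blue tip box, 120 x 85 x 50 mm, left of the mount; origin under its centre; leave alone

How it is judged:
On the way, in this order (a step that is already met when the one before it is completed fails the run):
1. the blue pad is pressed by the fingers with its pointer in the green band, the yellow corner left up (z of blue_pointer in the frame of blue_mark between -0.006 and 0.006 m and distance of yellow_pointer from where it was at the start of the episode below 0.008 m and contact force between the fingers and blue_pad above 0.5 N), for 0.5 s.
2. the blue pad is let go and its pointer is back at rest (distance of blue_pointer from where it was at the start of the episode below 0.004 m and contact force between the fingers and blue_pad below 0.1 N), for 0.2 s.
3. the yellow pad is pressed by the fingers with its pointer in the green band, the blue corner left up (z of yellow_pointer in the frame of yellow_mark between -0.006 and 0.006 m and distance of blue_pointer from where it was at the start of the episode below 0.008 m and contact force between the fingers and yellow_pad above 0.5 N), for 0.5 s.
4. the yellow pad is let go and its pointer is back at rest (distance of yellow_pointer from where it was at the start of the episode below 0.004 m and contact force between the fingers and yellow_pad below 0.1 N), for 0.2 s.
At the end, for the whole second after the job is handed in: Both pointers are back within 4 mm of where they rested at the start, the plate is still, and every loose thing is within 20 mm of its start (distance of each of blue_pointer, yellow_pointer from where it was at the start of the episode below 0.004 m and angular speed of mirror below 0.05 rad/s and distance of each of driver, tape, cap, jar, wash, beaker, tips from where it was at the start of the episode below 0.02 m); the robot touches nothing.
It fails at once if a pointer is pushed well into the red (more than 10 mm below the middle of the green, which ends at 6 mm) (z of blue_pointer in the frame of blue_mark below -0.01 m or z of yellow_pointer in the frame of yellow_mark below -0.01 m).
It fails at once if the plate is pulled up: a pointer stands more than 72 mm above the bench (8 mm above rest) (height (world z) of any of blue_pointer, yellow_pointer above 0.072 m).
It fails at once if the mirror is touched (contact force between any of the fingers, the arm and mirror above 0.5 N).
It fails at once if a loose thing is moved more than 20 mm or lifted (distance of any of driver, tape, cap, jar, wash, beaker, tips from where it was at the start of the episode above 0.02 m).
It also fails if it takes over 51 s, if anything falls off the work surface, if the arm or the gripper's body presses on something with over 40 N, if the wrist force passes 120 N, or if a joint passes its speed limit or range.

## Working session

There is one attempt and no reset: what is moved stays moved. The work goes in short steps, Python scripts to look and compute and a shell command to move; the robot and the scene stay as the last step left them, time stands still between calls to the robot, and variables do not carry over. Pictures are saved under pics/ and viewed, and the job is handed in when it is done.

```bash
ls; mkdir -p pics; python3 - <<'E'
from bench import r
import cv2
s=r.read_state()
for k,v in s.items(): print(k,v)
print(r.tip_extent)
for n in("scene","top","wrist"):
    p=r.camera(n); cv2.imwrite(f"pics/{n}0.png",p["frame"][:,:,::-1])
    print(n,p["fx"],p["fy"],p["cx"],p["cy"],p["k1"],p["camera_from_world"].round(4).tolist() if hasattr(p["camera_from_world"],'round') else p["camera_from_world"])
    if n!="wrist":
        for t in("mount","mirror","blue_pad","yellow_pad","blue_pointer","yellow_pointer","blue_mark","yellow_mark"):
            try: print(t,[(d["rect"],round(d["score"],2)) for d in r.search_frame(p,t)[:2]])
            except Exception as e: print(t,e)
E
```

```text
pics
time 0.0
joint_positions [ 1.08340193  0.33287496 -0.06469912  1.46097613  0.02160763  1.34990066
 -0.08847376]
joint_vel [-0.00020571 -0.00054837 -0.00081587 -0.00109076  0.0002431  -0.00113474
 -0.0012093 ]
joint_torque [-1.45789574e-03 -6.23252749e+01  2.35089840e-02 -3.89893556e+01
 -6.16411655e-02  3.98126710e-02  8.53917436e-05]
ee_pos [ 0.27996688 -0.55835304  0.23273539]
eef_rot [ 9.73111209e-01  2.30334624e-01 -2.05744551e-04 -7.02112443e-04]
ft_force [-1.47520987  0.26224837 -0.51516333]
torque [ 0.08011035 -0.06199618  0.01348514]
width 0.08706959249818438
0.011
scene 403.9806337807113 403.9806337807113 251.89761055302517 189.9116557937107 -0.038519440706242046 [[-0.5778, 0.816, -0.0142, 0.3454], [0.5301, 0.362, -0.7668, -0.2313], [-0.6206, -0.4506, -0.6418, 1.5427], [0.0, 0.0, 0.0, 1.0]]
mount [([192.6, 179.0, 330.0, 261.6], 0.81), ([123.1, 143.2, 138.7, 178.7], 0.72)]
mirror [([252.2, 192.2, 272.5, 210.0], 0.6)]
blue_pad []
yellow_pad [([232.4, 186.9, 241.2, 197.7], 0.63)]
blue_pointer [([221.0, 184.8, 293.8, 226.6], 0.56), ([218.7, 249.2, 258.3, 281.4], 0.3)]
yello
[... 265 characters left out ...]
1328, 0.6103], [0.1326, -0.0135, -0.9911, 1.1086], [0.0, 0.0, 0.0, 1.0]]
mount [([192.7, 161.7, 311.2, 247.0], 0.75)]
mirror [([242.9, 191.5, 261.5, 207.0], 0.55)]
blue_pad [([243.4, 191.9, 260.5, 207.4], 0.53), ([223.9, 203.2, 230.3, 212.4], 0.46)]
yellow_pad []
blue_pointer [([225.0, 171.5, 289.4, 227.8], 0.76)]
yellow_pointer [([221.3, 172.5, 287.7, 234.8], 0.89), ([390.5, 173.1, 420.0, 193.3], 0.35)]
blue_mark [([244.3, 190.3, 259.9, 206.1], 0.42)]
yellow_mark []
wrist 277.906601957235 277.906601957235 255.41518624676442 188.501797568561 -0.06670587905855865 [[0.4479, -0.8941, 0.0005, -0.625], [-0.8555, -0.4284, 0.2908, -0.0338], [-0.2598, -0.1307, -0.9568, 0.3914], [0.0, 0.0, 0.0, 1.0]]
```

```bash
python3 - <<'E'
import cv2
for n,(x0,y0,x1,y1) in {"scene":(150,130,350,280),"top":(160,130,360,280)}.items():
    im=cv2.imread(f"pics/{n}0.png")[y0:y1,x0:x1]
    cv2.imwrite(f"pics/{n}0c.png",cv2.resize(im,None,fx=4,fy=4,interpolation=cv2.INTER_CUBIC))
E
```

```text
(no output)
```

View pics/scene0.png

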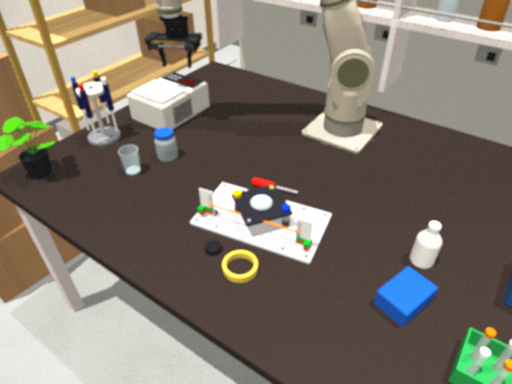

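View pics/top0.png

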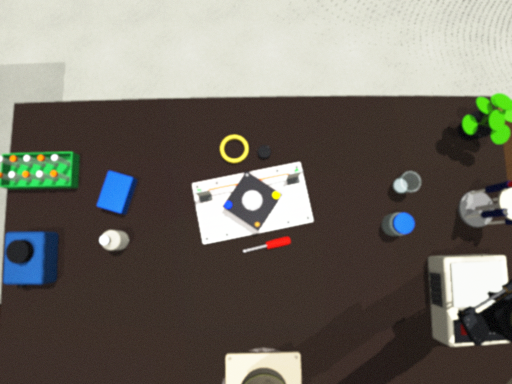

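```bash
sleep 1
```

```text
(no output)
```

View pics/scene0c.png

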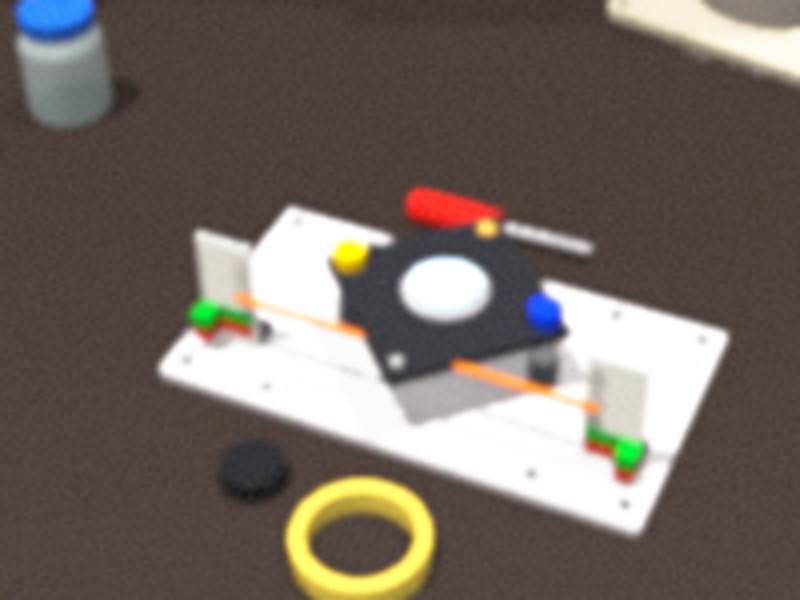

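View pics/top0c.png

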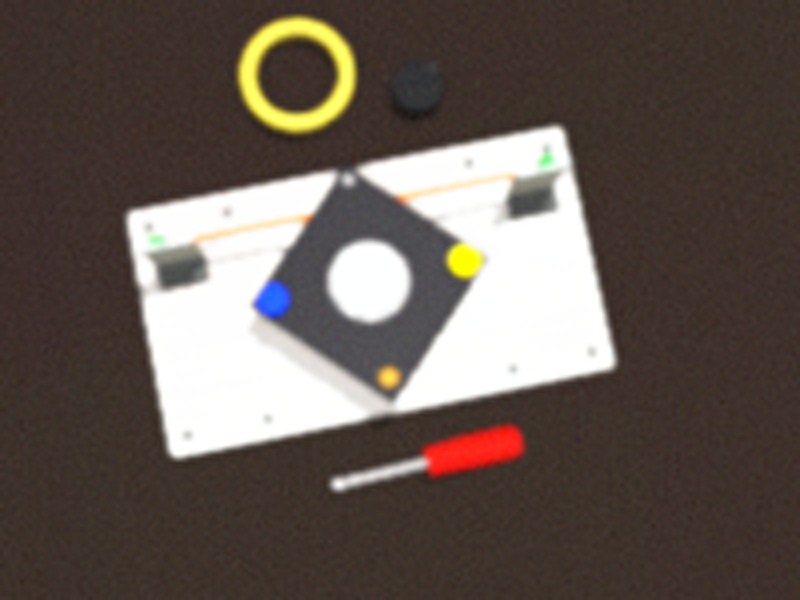

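The scene picture shows the mount with its blue pad at about (286,207) and yellow at (237,194). In the top picture they are at about (228,205) and (276,195), with the driver near the robot and the cap and tape beyond. Next I'll fit the mount pose using both views.

```bash
cat > h.py <<'E'
import numpy as np, json
from scipy.optimize import least_squares
def proj(cam,P):
    P=np.atleast_2d(P); T=np.array(cam["camera_from_world"])
    c=P@T[:3,:3].T+T[:3,3]; s=c[:,:2]/c[:,2:]
    s=s*(1+cam["k1"]*(s**2).sum(1,keepdims=True))
    return s*[cam["fx"],cam["fy"]]+[cam["cx"],cam["cy"]]
def ray(cam,uv):
    d=(np.array(uv,float)-[cam["cx"],cam["cy"]])/[cam["fx"],cam["fy"]]; s=d.copy()
    for _ in range(20): s=d/(1+cam["k1"]*(s@s))
    T=np.array(cam["camera_from_world"]); R=T[:3,:3]
    return -R.T@T[:3,3], R.T@np.array([s[0],s[1],1.])
def atz(cam,uv,z):
    o,d=ray(cam,uv); return o+d*(z-o[2])/d[2]
def M(x,y,yaw,p):
    c,s=np.cos(yaw),np.sin(yaw); p=np.atleast_2d(np.array(p,float)); return np.c_[x+c*p[:,0]-s*p[:,1], y+s*p[:,0]+c*p[:,1], p[:,2]]
E
python3 - <<'E'
from h import *
from bench import r
t=r.camera("top"); s=r.camera("scene")
C=lambda a,o:[(o[0]+u/4,o[1]+v/4) for u,v in a]
tp=C([(130,210),(563,127),(615,368),(175,458),(273,299),(464,261),(369,281)],(160,130))
b=.012
mp=[(.1,.18,b),(.1,-.18,b),(-.1,-.18,b),(-.1,.18,b),(0,.075,.083),(0,-.075,.083),(0,0,.076)]
sp=C([(292,208),(727,330),(638,533),(163,370),(544,306),(350,252),(446,287)],(150,130))
ms=[(-.1,-.18,b),(-.1,.18,b),(.1,.18,b),(.1,-.18,b),(0,.075,.083),(0,-.075,.083),(0,0,.076)]
def f(q,w=3):
    o=[]
    if w&1:o.append(proj(t,M(*q,mp))-tp)
    if w&2:o.append(proj(s,M(*q,ms))-sp)
    return np.concatenate(o).ravel()
for w in(1,2,3):
    q=least_squares(f,[.6,0,.1],args=(w,)).x
    print(w,q.round(4)); print(f(q,w).reshape(-1,2).round(1).tolist())
print("pads",M(*q,mp[4:]).round(4))
for n,uv,z in(("tipsT",0,0),):pass
print(r.read_state()["ee_pos"])
np.save("q.npy",q)
E
```

```text
1 [0.5829 0.0218 0.1783]
[[-0.4, 0.5], [-0.1, 0.1], [0.1, -0.1], [-0.7, -0.3], [-0.1, -0.0], [0.9, -0.2], [0.3, -0.1]]
2 [0.5874 0.0265 0.1808]
[[-0.5, 0.0], [0.5, 1.2], [0.5, -0.5], [-1.3, -0.2], [0.9, 0.3], [-0.4, -0.8], [-0.0, -0.5]]
3 [0.5844 0.0238 0.179 ]
[[-1.1, 0.1], [-0.8, -0.4], [-0.6, -0.6], [-1.3, -0.8], [-0.7, -0.5], [0.2, -0.7], [-0.3, -0.6], [-0.5, -0.8], [0.2, 0.3], [0.0, -1.6], [-1.3, -1.3], [0.6, -0.6], [-0.5, -1.7], [-0.2, -1.4]]
pads [[ 0.5711  0.0976  0.083 ]
 [ 0.5978 -0.05    0.083 ]
 [ 0.5844  0.0238  0.076 ]]
[ 0.28017617 -0.55872441  0.23357464]
```

```bash
python3 -m jog '[[4,-2.2,-0.3,0,0,0,-1],[4,-2.2,-0.3,0,0,0,-1],[4,-2.2,-0.3,0,0,0,-1],[4,-2.2,-0.3,0,0,0,-1],[4,-2.2,-0.3,0,0,0,-1],[4,-2.2,-0.3,0,0,0,-1],[4,-2.2,-0.3,0,0,0,-1],[4,-2.2,-0.3,0,0,0,-1],[4,-2.2,-0.3,0,0,0,-1],[4,-2.2,-0.3,0,0,0,-1],[4,-2.2,-0.3,0,0,0,-1],[4,-2.2,-0.3,0,0,0,-1],[4,-2.2,-0.3,0,0,0,-1],[4,-2.2,-0.3,0,0,0,-1],[4,-2.2,-0.3,0,0,0.14,-1],[4,-2.2,-0.3,0,0,0.14,-1],[0,0,0,0,0,0,-1]]' 10
```

```text
time: 3.18
ee_pos: [0.7002, 0.0432, 0.2804]
eef_rot: [0.996, 0.094, -0.001, -0.001]
ft_force: [-0.4, 0.1, 0.3]
width: 0.0006
```

```bash
python3 - <<'E'
from bench import r
import cv2
s=r.read_state(); print(s["time"],s["ee_pos"],s["eef_rot"],s["joint_positions"],s["ft_force"])
p=r.camera("wrist"); cv2.imwrite("pics/w1.png",p["frame"][:,:,::-1])
E
```

```text
3.175 [0.7001926  0.04317361 0.28035028] [ 9.95580953e-01  9.38995415e-02 -5.15011091e-04 -1.08504817e-03] [ 0.13047035  0.52383386 -0.41128485  1.12700313  0.19921686  1.52920595
 -1.62190397] [-0.44504859  0.05026457  0.28943867]
```

View pics/w1.png

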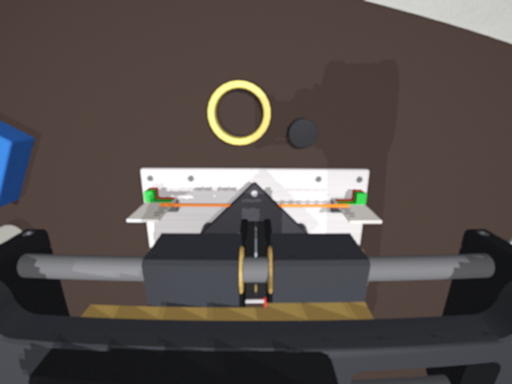

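The wrist picture shows both pointers from above, with their scales at about (155,210) and (360,210), but the heights are foreshortened. Tilting the tool should give the camera a lower view of the scale faces.

```bash
python3 -m jog '[[1.5,0,1,0,-0.13,0,-1],[1.5,0,1,0,-0.13,0,-1],[1.5,0,1,0,-0.13,0,-1],[0,0,0,0,0,0,-1],[0,0,0,0,0,0,-1]]'; python3 - <<'E'
from bench import r
import cv2
s=r.read_state(); print(s["time"],s["ee_pos"],s["joint_positions"])
p=r.camera("wrist"); cv2.imwrite("pics/w2.png",p["frame"][:,:,::-1])
cv2.imwrite("pics/w2c.png",cv2.resize(p["frame"][140:260,100:420,::-1],None,fx=2.5,fy=2.5,interpolation=cv2.INTER_CUBIC))
E
```

```text
time: 3.85
ee_pos: [0.7294, 0.035, 0.2467]
eef_rot: [0.984, 0.081, -0.161, 0.007]
ft_force: [0.2, -1.1, -0.2]
width: 0.0006
3.85 [0.72938637 0.03498482 0.24667343] [-0.07250883  0.89103458 -0.11738784  0.61808831  0.08609666  1.95987182
 -1.54734806]
```

View pics/w2.png

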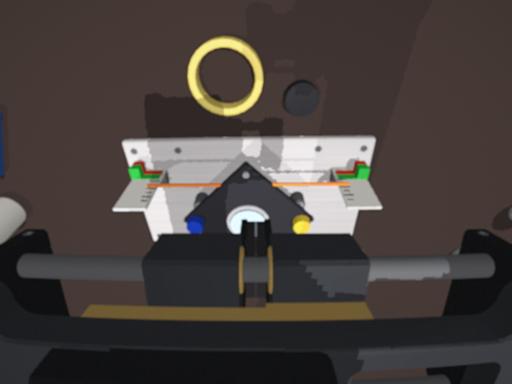

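```bash
python3 - <<'E'
import cv2
im=cv2.imread("pics/w2.png")
a=cv2.resize(im[150:220,110:180],None,fx=5.6,fy=5.6,interpolation=cv2.INTER_CUBIC)
b=cv2.resize(im[150:220,320:390],None,fx=5.6,fy=5.6,interpolation=cv2.INTER_CUBIC)
cv2.imwrite("pics/w2s.png",cv2.hconcat([a,b]))
E
```

```text
(no output)
```

View pics/w2s.png

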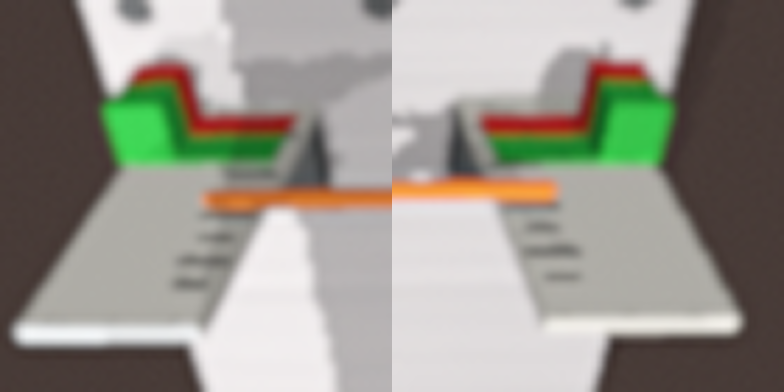

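```bash
python3 - <<'E'
from h import *
from bench import r
p=r.camera("wrist"); np.savez("w2cam.npz",**{k:np.array(p[k]) for k in("fx","fy","cx","cy","k1","camera_from_world")})
q0=np.load("q.npy")
mp=[(.1,.18,.012),(.1,-.18,.012),(.06,.165,.106),(.06,-.165,.106),(.06,.122,.106),(.06,-.122,.106),(0,.075,.083),(0,-.075,.083)]
uv=np.array([(123,140),(376,136.5),(112.7,208.5),(382.1,207),(146.6,208.5),(347.3,207),(196,224),(302,225.5)])
print((proj(p,M(*q0,mp))-uv).round(1).tolist())
f=lambda q:(proj(p,M(*q,mp))-uv).ravel()
q=least_squares(f,q0).x; print(q,f(q).reshape(-1,2).round(1).tolist())
np.save("qw.npy",q)
for Q in(q0,q):
  for xf in(.058,.062,.066):
    for nm,sy,u,vt in(("blue",1,110+250/5.6,208),("yel",-1,320+(540-392)/5.6,206.6)):
        zs=np.linspace(.01,.11,201); v=proj(p,M(*Q,[(xf,sy*.13,z) for z in zs]))[:,1]
        vs=[150+e/5.6 for e in((118,137,160) if sy>0 else (118,136,162))]+[vt]
        print(nm,xf,[round(float(np.interp(a,v,zs)),4) for a in vs])
print(proj(p,M(*q,[(.066,.135,.064),(.066,-.135,.064)])), "tips seen",(110+205/5.6,150+199/5.6),(320+(558-392)/5.6,150+190/5.6))
E
```

```text
[[-0.5, 2.6], [1.1, 4.0], [0.3, -2.5], [1.6, -1.9], [0.2, -2.5], [1.1, -1.7], [-0.7, 4.9], [0.7, 3.3]]
[0.58498541 0.02443719 0.18269745] [[-1.1, 2.7], [0.6, 3.1], [-0.3, -2.6], [1.2, -2.7], [-0.5, -2.7], [0.6, -2.4], [-1.1, 4.7], [0.3, 2.8]]
blue 0.058 [0.0222, 0.0314, 0.0422, 0.1075]
yel 0.058 [0.0252, 0.0338, 0.0457, 0.106]
blue 0.062 [0.0286, 0.0377, 0.0482, 0.11]
yel 0.062 [0.0316, 0.0401, 0.0517, 0.11]
blue 0.066 [0.035, 0.044, 0.0543, 0.11]
yel 0.066 [0.0381, 0.0463, 0.0578, 0.11]
blue 0.058 [0.0224, 0.0317, 0.0424, 0.1077]
yel 0.058 [0.027, 0.0356, 0.0474, 0.1074]
blue 0.062 [0.0289, 0.0379, 0.0485, 0.11]
yel 0.062 [0.0334, 0.0418, 0.0534, 0.11]
blue 0.066 [0.0353, 0.0442, 0.0546, 0.11]
yel 0.066 [0.0399, 0.0481, 0.0595, 0.11]
[[145.92610792 182.51192119]
 [350.38060397 180.80436765]] tips seen (146.60714285714286, 185.53571428571428) (349.64285714285717, 183.92857142857144)
```

```bash
python3 - <<'E'
import cv2
im=cv2.imread("pics/w2.png")
a=cv2.resize(im[120:240,100:260],None,fx=5,fy=5,interpolation=cv2.INTER_CUBIC)
b=cv2.resize(im[120:240,240:400],None,fx=5,fy=5,interpolation=cv2.INTER_CUBIC)
cv2.imwrite("pics/w2L.png",a);cv2.imwrite("pics/w2R.png",b)
E
```

```text
(no output)
```

View pics/w2L.png

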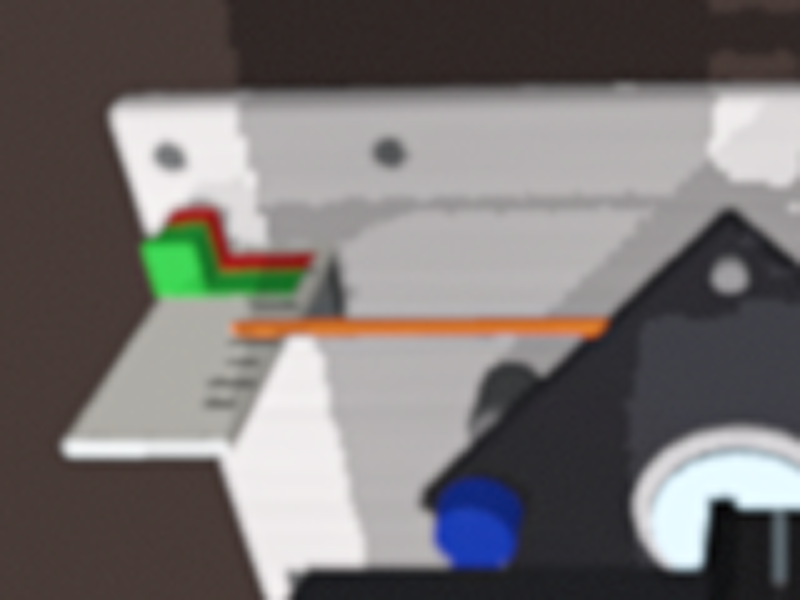

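View pics/w2R.png

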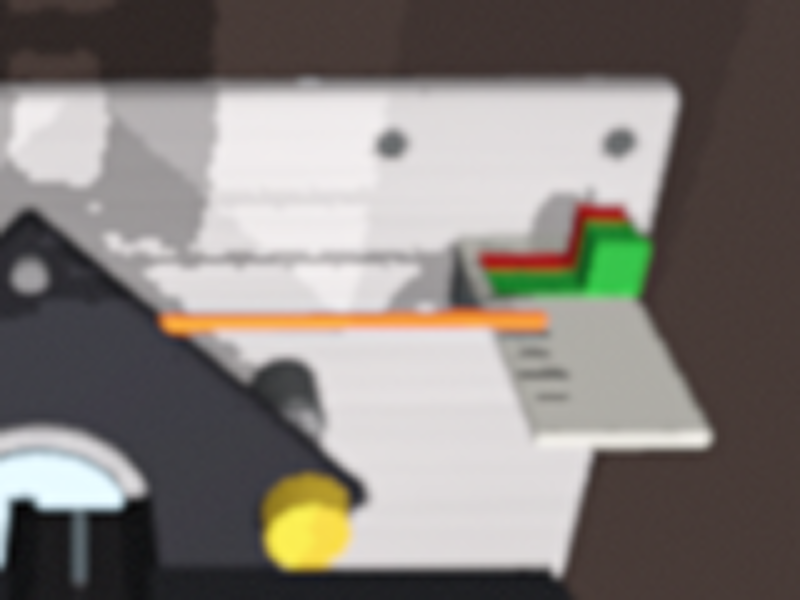

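```bash
python3 - <<'E'
from h import *
from scipy.spatial.transform import Rotation as Ro
z=np.load("w2cam.npz"); cam={k:z[k] for k in z}
q0=np.load("q.npy")
L=lambda x,y:(100+x/5,120+y/5); R=lambda x,y:(240+x/5,120+y/5)
mp=[(.1,.18,.012),(.1,-.18,.012),(0,.075,.083),(0,-.075,.083)]
uv=[L(110,103),R(680,91),L(475,540),R(306,538)]
T0=np.array(cam["camera_from_world"])
def cm(w):
    c=dict(cam); D=np.eye(4); D[:3,:3]=Ro.from_rotvec(w[:3]).as_matrix(); D[:3,3]=w[3:6]; c["camera_from_world"]=D@T0; return c
top=[L(70,441),L(232,441),R(540,433),R(708,433)]
tipseen=[L(233,328),R(548,321)]
# params: q3,w6,xf, xp,yp, zmarks
def f(a):
    q=a[:3];c=cm(a[3:9]);xf=a[9]
    P=mp+[(xf,.165,.106),(xf,.122,.106),(xf,-.122,.106),(xf,-.165,.106),(a[10],a[11],.064),(a[10],-a[11],.064)]
    e=(proj(c,M(*q,P))-np.array(uv+top+tipseen)).ravel()/.6
    pr=np.r_[(q-q0)/[.003,.003,.01],a[3:6]/.006,a[6:9]/.003,(a[9]-.063)/.002,(a[10]-.068)/.004]
    return np.r_[e,pr]
a=least_squares(f,np.r_[q0,np.zeros(6),.063,.068,.135]).x
print(a.round(4)); print((f(a)[:20]*.6).reshape(-1,2).round(1).tolist())
c=cm(a[3:9])
for xf in (a[9]-.002,a[9],a[9]+.002):
  for nm,sy,g,es in(("blue",1,L,(253,270,294)),("yel",-1,R,(253,268,296))):
    zs=np.linspace(.0,.11,221); v=proj(c,M(*a[:3],[(xf,sy*.13,zz) for zz in zs]))[:,1]
    print(nm,[round(float(np.interp(g(0,e)[1],v,zs)),4) for e in es])
E
```

```text
[ 5.843e-01  2.390e-02  1.800e-01  4.900e-03 -1.500e-03 -1.400e-03
 -2.000e-04  1.000e-04  0.000e+00  5.580e-02  5.980e-02  1.355e-01]
[[-0.4, 1.1], [0.3, 0.8], [-0.2, -0.2], [0.9, -0.2], [-0.6, -0.4], [0.5, -0.5], [-1.0, 0.1], [0.4, -0.2], [0.0, -0.1], [0.0, -0.2]]
blue [0.0168, 0.0262, 0.0389]
yel [0.0209, 0.029, 0.0435]
blue [0.02, 0.0293, 0.0419]
yel [0.0241, 0.0321, 0.0465]
blue [0.0232, 0.0324, 0.0449]
yel [0.0273, 0.0353, 0.0494]
```

```bash
python3 - <<'E'
import cv2,numpy as np
from bench import r
from h import *
fs=[]
p=None
for i in range(4):
    p=r.camera("scene"); fs.append(p["frame"].astype(float))
im=np.mean(fs,0).astype(np.uint8)[:,:,::-1]; cv2.imwrite("pics/s2.png",im)
a=cv2.resize(im[215:255,285:325],None,fx=10,fy=10,interpolation=cv2.INTER_CUBIC)
b=cv2.resize(im[180:220,190:230],None,fx=10,fy=10,interpolation=cv2.INTER_CUBIC)
cv2.imwrite("pics/s2z.png",cv2.hconcat([a,b]))
q=np.array([.5843,.0239,.18])
for sy,o in((1,(285,215)),(-1,(190,180))):
    for P in((.06,sy*.1355,.064),(.06,sy*.1355,.034),(.0565,sy*.1355,.040),(.056,sy*.122,.106),(.056,sy*.165,.106)):
        print(P,((proj(p,M(*q,[P]))[0]-o)*10).round(0))
E
```

```text
(0.06, 0.1355, 0.064) [149. 170.]
(0.06, 0.1355, 0.034) [142. 250.]
(0.0565, 0.1355, 0.04) [148. 225.]
(0.056, 0.122, 0.106) [114.  28.]
(0.056, 0.165, 0.106) [276.  76.]
(0.06, -0.1355, 0.064) [185. 234.]
(0.06, -0.1355, 0.034) [193. 312.]
(0.0565, -0.1355, 0.04) [198. 289.]
(0.056, -0.122, 0.106) [222. 124.]
(0.056, -0.165, 0.106) [86. 83.]
```

View pics/s2z.png

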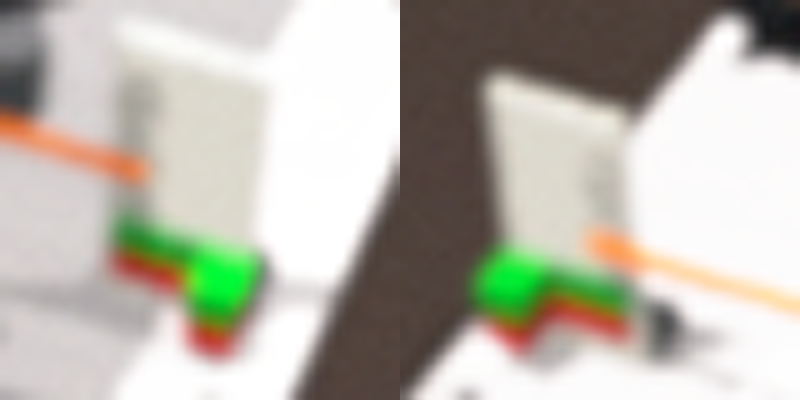

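Tracked from both views: blue tip at scene (299.8,232) with its green strip about 7 px lower, and yellow tip at (210,204.3) with its green about 4.5 px lower. That puts the marks at roughly z ≈ 36 mm (blue) and 43 mm (yellow). I'll straighten the tool and move above the blue pad.

```bash
python3 -m jog '[[0,0,0,0,0.11,0,-1],[0,0,0,0,0.11,0,-1],[0,0,0,0,0.105,0,-1],[0,0,0,0,0,0,-1]]'; python3 - <<'E'
from bench import r; import numpy as np
from scipy.spatial.transform import Rotation as Ro
s=r.read_state(); R=Ro.from_quat(s["eef_rot"]).as_matrix(); print(R.round(3)); print(R.T@(np.array([.5709,.0977,.131])-s["ee_pos"])*100)
E
```

```text
time: 4.65
ee_pos: [0.728, 0.0348, 0.2466]
eef_rot: [0.997, 0.081, -0.001, -0.006]
ft_force: [0.6, 0.7, 0.3]
width: 0.0004
[[ 0.987  0.162 -0.003]
 [ 0.162 -0.987  0.012]
 [-0.002 -0.012 -1.   ]]
[-14.46462861  -8.60812759  11.68662662]
```

```bash
python3 -m jog '[[-2.9,-1.7,0.4,0,0,0,-1],[-2.9,-1.7,0.4,0,0,0,-1],[-2.9,-1.7,0.4,0,0,0,-1],[-2.9,-1.7,0.4,0,0,0,-1],[-2.9,-1.8,0.4,0,0,0,-1],[0,0,3,0.012,0,0,-1],[0,0,3,0,0,0,-1],[0,0,3,0,0,0,-1],[0,0,0,0,0,0,-1],[0,0,0,0,0,0,-1]]'; cat > go.py <<'E'
import sys
from bench import r; import numpy as np
from scipy.spatial.transform import Rotation as Ro
s=r.read_state(); R=Ro.from_quat(s["eef_rot"]).as_matrix(); print(s["time"],s["ee_pos"],s["ft_force"],R[:,2].round(3)); print((R.T@(np.array([float(v) for v in sys.argv[1:4]])-s["ee_pos"])*100).round(2))
E
python3 go.py .5709 .0977 .10;  python3 - <<'E'
from bench import r
import cv2
for n,(x0,y0,x1,y1) in {"scene":(190,150,350,260),"top":(170,140,330,250)}.items():
    p=r.camera(n);cv2.imwrite(f"pics/{n}3.png",cv2.resize(p["frame"][y0:y1,x0:x1,::-1],None,fx=5,fy=5,interpolation=cv2.INTER_CUBIC))
E
```

```text
time: 5.9
ee_pos: [0.5728, 0.099, 0.1377]
eef_rot: [0.997, 0.081, -0.002, -0.012]
ft_force: [-0.1, 0.3, -0.2]
width: 0.0004
5.9 [0.57276456 0.09895645 0.13772696] [-0.06481647  0.26908237 -0.17849947] [-0.006  0.024 -1.   ]
[-0.2   0.19  3.77]
```

View pics/scene3.png

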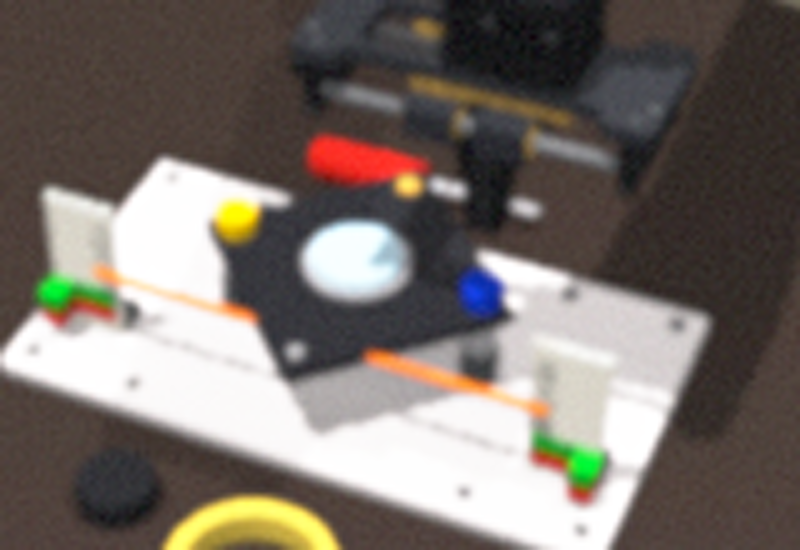

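View pics/top3.png

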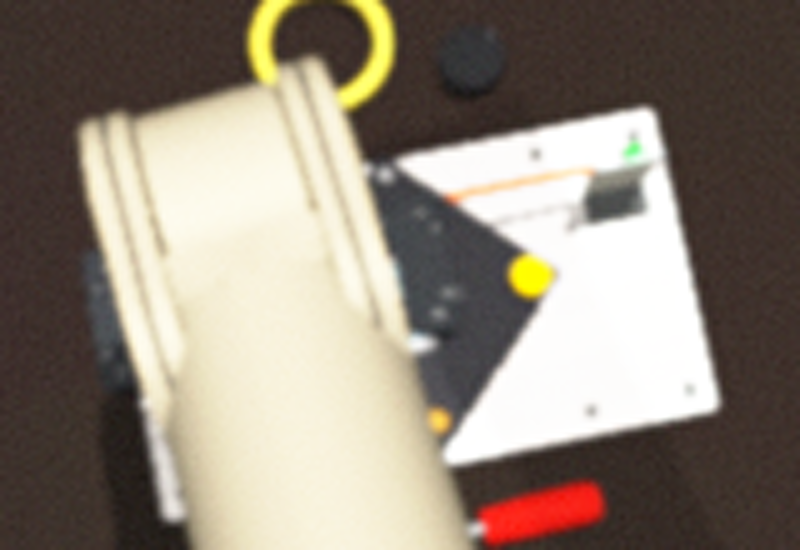

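```bash
python3 -m jog '[[-0.2,0.2,1.5,-0.024,0,0,-1],[0,0,1.1,0,0,0,-1],[0,0,0,0,0,0,-1],[0,0,0,0,0,0,-1]]'; python3 go.py .5709 .0977 .094;  python3 - <<'E'
from bench import r
import cv2
from h import *
p=r.camera("scene");e=np.array(r.read_state()["ee_pos"])
print("tip proj in crop",(proj(p,e-[0,0,.011])[0]-[260,170])*8)
cv2.imwrite("pics/s4.png",cv2.resize(p["frame"][170:240,260:350,::-1],None,fx=8,fy=8,interpolation=cv2.INTER_CUBIC))
E
```

```text
time: 6.5
ee_pos: [0.57, 0.0965, 0.1104]
eef_rot: [0.997, 0.081, -0.001, -0.0]
ft_force: [0.3, 0.2, 0.8]
width: 0.0003
6.5 [0.57002596 0.09652795 0.11038698] [0.34189178 0.17956338 0.78054569] [-0.003  0.    -1.   ]
[ 0.11 -0.1   1.64]
tip proj in crop [213.9899451  247.47447377]
```

View pics/s4.png

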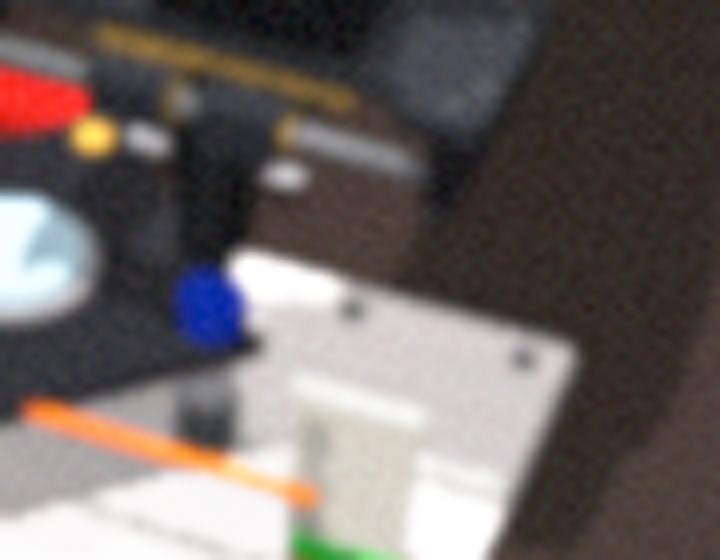

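```bash
python3 -m jog '[[0.1,-0.1,0.8,0,0,0,-1],[0,0,0.6,0,0,0,-1],[0,0,0.6,0,0,0,-1],[0,0,0.4,0,0,0,-1],[0,0,0,0,0,0,-1],[0,0,0,0,0,0,-1]]'; cat > see.py <<'E'
import sys,cv2
from bench import r
from h import *
tag,side=sys.argv[1:3]
fs=[]
for i in range(3): p=r.camera("scene"); fs.append(p["frame"].astype(float))
im=np.mean(fs,0).astype(np.uint8)[:,:,::-1]
def tip(im,side):
    o=(285,215) if side=="b" else (190,185)
    return im[o[1]:o[1]+40,o[0]:o[0]+40]
ref=cv2.imread("pics/s2.png")
cv2.imwrite(f"pics/{tag}.png",cv2.hconcat([cv2.resize(tip(i,side),None,fx=10,fy=10,interpolation=cv2.INTER_CUBIC) for i in(ref,im)]))
s=r.read_state(); print(s["time"],s["ee_pos"].round(4),s["ft_force"].round(2))
E
python3 see.py b1 b
```

```text
time: 7.3
ee_pos: [0.5711, 0.0982, 0.0868]
eef_rot: [0.997, 0.081, -0.001, -0.0]
ft_force: [2.1, 3.0, 4.1]
width: 0.0004
7.45 [0.5709 0.0979 0.0866] [1.61 2.82 3.7 ]
```

View pics/b1.png

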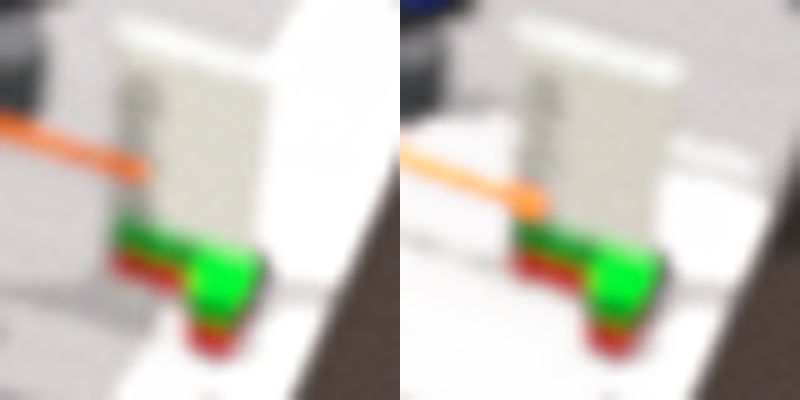

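```bash
python3 -m jog '[[0,0,0.4,0,0,0,-1],[0,0,0.25,0,0,0,-1],[0,0,0,0,0,0,-1],[0,0,0,0,0,0,-1]]'; python3 see.py b2 b
```

```text
time: 7.95
ee_pos: [0.5713, 0.0982, 0.0804]
eef_rot: [0.997, 0.081, -0.001, -0.0]
ft_force: [2.1, 4.1, 6.9]
width: 0.0007
8.1 [0.5713 0.0982 0.0805] [1.22 3.92 6.68]
```

View pics/b2.png

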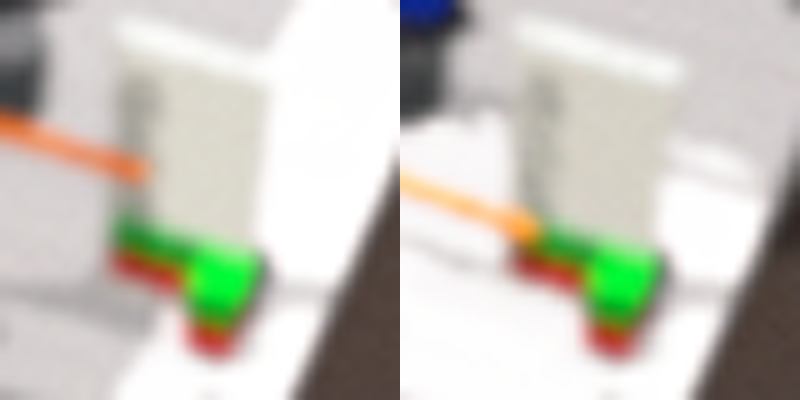

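```bash
python3 -m jog '[[0,0,0.17,0,0,0,-1],[0,0,0,0,0,0,-1],[0,0,0,0,0,0,-1],[0,0,0,0,0,0,-1]]'; python3 see.py b3 b;python3 see.py b3y y
```

```text
time: 8.6
ee_pos: [0.5713, 0.0982, 0.0789]
eef_rot: [0.997, 0.081, -0.0, -0.0]
ft_force: [1.9, 4.0, 6.4]
width: 0.0006
8.75 [0.5713 0.0983 0.0789] [1.26 4.07 6.75]
8.9 [0.5713 0.0982 0.0789] [1.79 4.24 6.12]
```

View pics/b3.png

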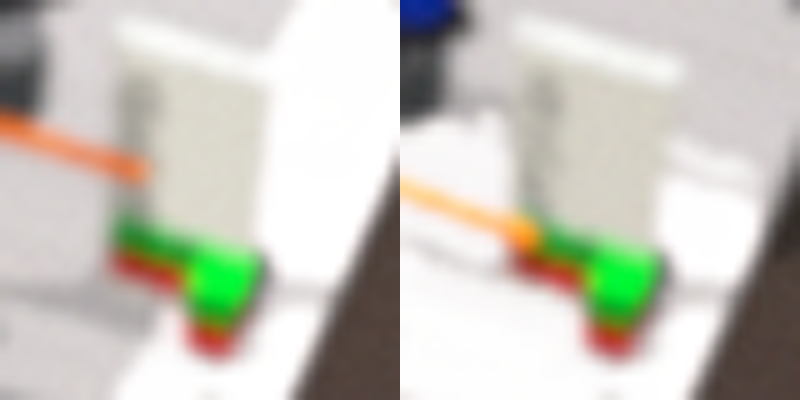

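View pics/b3y.png

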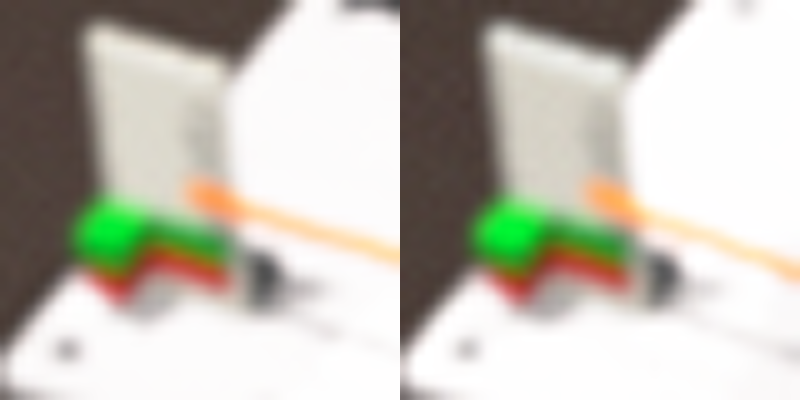

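The blue tip (scene crop y ≈ 237) sits on the middle of the green strip (≈ 238), and the yellow pointer hasn't moved. I'll hold for a second, then lift.

```bash
python3 -m jog '[[0,0,0,0,0,0,-1],[0,0,0,0,0,0,-1],[0,0,0,0,0,0,-1],[0,0,0,0,0,0,-1],[0,0,0,0,0,0,-1],[0,0,0,0,0,0,-1],[0,0,-0.5,0,0,0,-1],[0,0,-0.6,0,0,0,-1],[0,0,-0.7,0,0,0,-1],[0,0,-1,0,0,0,-1],[0,0,-1.5,0,0,0,-1],[0,0,0,0,0,0,-1],[0,0,0,0,0,0,-1],[0,0,0,0,0,0,-1]]'; python3 see.py b4 b; python3 go.py .5977 -.0499 .122
```

```text
time: 10.65
ee_pos: [0.5705, 0.0976, 0.1206]
eef_rot: [0.997, 0.081, -0.002, -0.0]
ft_force: [-0.1, -0.0, -0.1]
width: 0.0003
10.8 [0.5706 0.0977 0.1208] [ 0.15 -0.41  0.4 ]
10.8 [0.57063511 0.09771669 0.12080294] [ 0.15294173 -0.41123683  0.40135787] [-0.003  0.    -1.   ]
[ 0.28 15.01 -0.13]
```

View pics/b4.png

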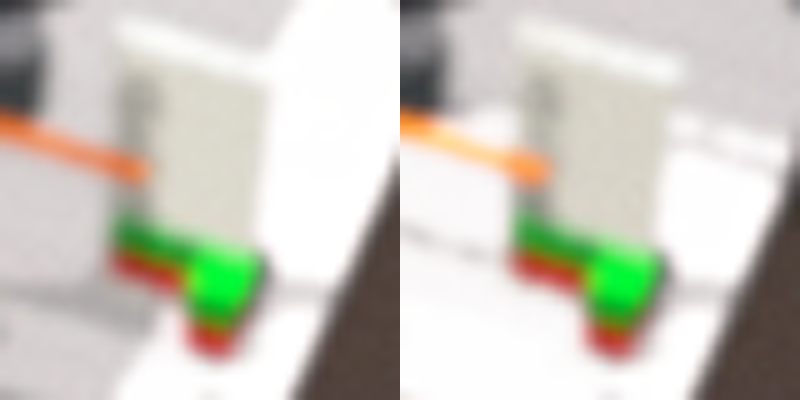

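Blue is back at rest with its tip at y ≈ 170, same as the reference. On to the yellow pad.

```bash
python3 -m jog '[[0,0,-1,0,0,0,-1],[0.1,3,0,0,0,0,-1],[0.1,3,0,0,0,0,-1],[0.1,3,0,0,0,0,-1],[0,3,0,0,0,0,-1],[0,3,0,0,0,0,-1],[0,0,1,0,0,0,-1],[0,0,1,0,0,0,-1],[0,0,0,0,0,0,-1],[0,0,0,0,0,0,-1]]'; python3 go.py .5977 -.0499 .094;  python3 - <<'E'
from bench import r
import cv2
from h import *
p=r.camera("scene");e=np.array(r.read_state()["ee_pos"])
print("tip proj in crop",(proj(p,e-[0,0,.011])[0]-[200,160])*8)
cv2.imwrite("pics/s5.png",cv2.resize(p["frame"][160:230,190:280,::-1],None,fx=8,fy=8,interpolation=cv2.INTER_CUBIC))
E
```

```text
time: 12.05
ee_pos: [0.5981, -0.0488, 0.1112]
eef_rot: [0.997, 0.082, -0.001, -0.0]
ft_force: [-0.2, -0.7, -0.3]
width: 0.0007
12.05 [ 0.59811165 -0.04884432  0.11119574] [-0.20062273 -0.65708521 -0.28761013] [-0.003  0.    -1.   ]
[-0.05  0.1   1.72]
tip proj in crop [295.76171798 213.80037711]
```

View pics/s5.png

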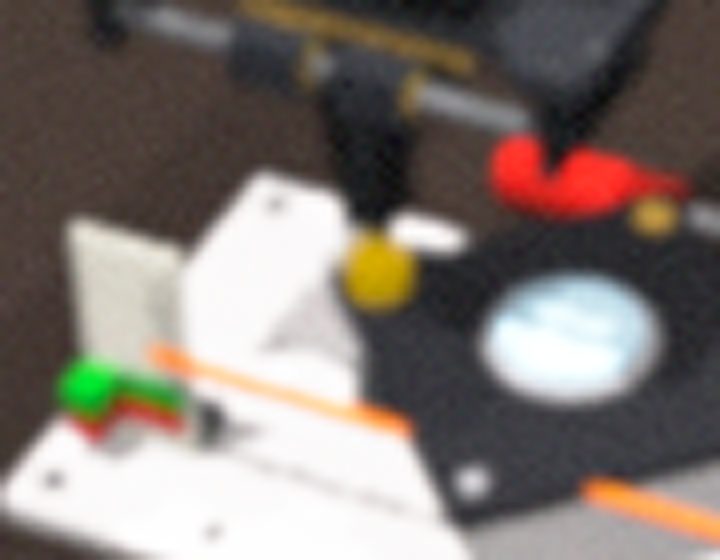

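```bash
python3 -m jog '[[0,0.1,0.8,0,0,0,-1],[0,0,0.7,0,0,0,-1],[0,0,0.5,0,0,0,-1],[0,0,0.5,0,0,0,-1],[0,0,0,0,0,0,-1],[0,0,0,0,0,0,-1]]';python3 see.py y1 y
```

```text
time: 12.85
ee_pos: [0.5987, -0.0511, 0.0865]
eef_rot: [0.997, 0.081, -0.001, 0.0]
ft_force: [3.2, -2.6, 4.4]
width: 0.0002
13.0 [ 0.5985 -0.0511  0.0865] [ 1.73 -3.15  3.71]
```

View pics/y1.png

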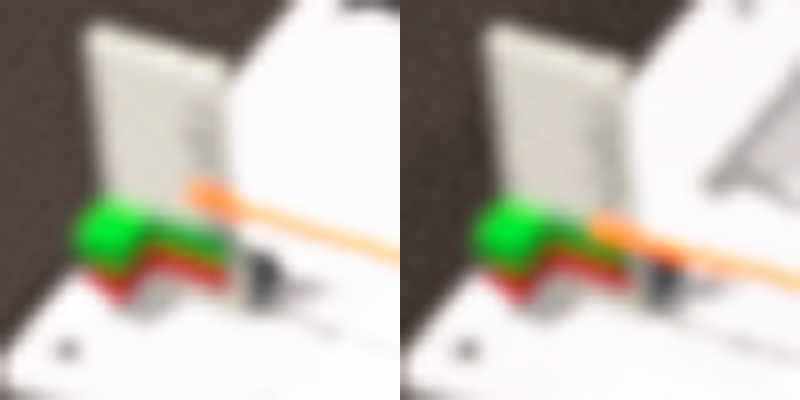

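```bash
python3 -m jog '[[0,0,0.28,0,0,0,-1],[0,0,0,0,0,0,-1],[0,0,0,0,0,0,-1]]';python3 see.py y2 y
```

```text
time: 13.38
ee_pos: [0.5985, -0.0509, 0.0835]
eef_rot: [0.997, 0.081, -0.001, -0.0]
ft_force: [2.5, -2.5, 4.9]
width: 0.0005
13.525 [ 0.5985 -0.0509  0.0835] [ 2.88 -2.87  4.52]
```

View pics/y2.png

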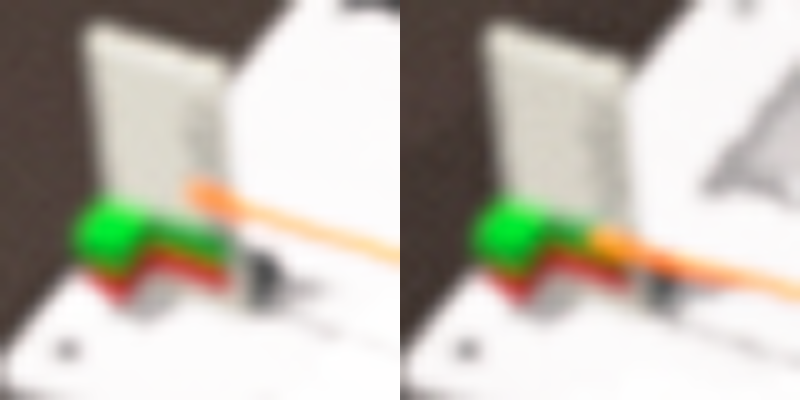

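```bash
python3 -m jog '[[0,0,0.08,0,0,0,-1],[0,0,0,0,0,0,-1],[0,0,0,0,0,0,-1]]';python3 see.py y3 y; python3 see.py y3b b; python3 - <<'E'
from bench import r
import cv2
p=r.camera("wrist"); cv2.imwrite("pics/w3.png",p["frame"][:,:,::-1])
E
```

```text
time: 13.9
ee_pos: [0.5985, -0.051, 0.0828]
eef_rot: [0.997, 0.081, -0.001, -0.0]
ft_force: [3.8, -1.9, 5.1]
width: 0.0003
14.05 [ 0.5985 -0.051   0.0828] [ 3.7  -3.58  5.79]
14.2 [ 0.5985 -0.051   0.0828] [ 3.2  -2.99  4.52]
```

View pics/y3.png

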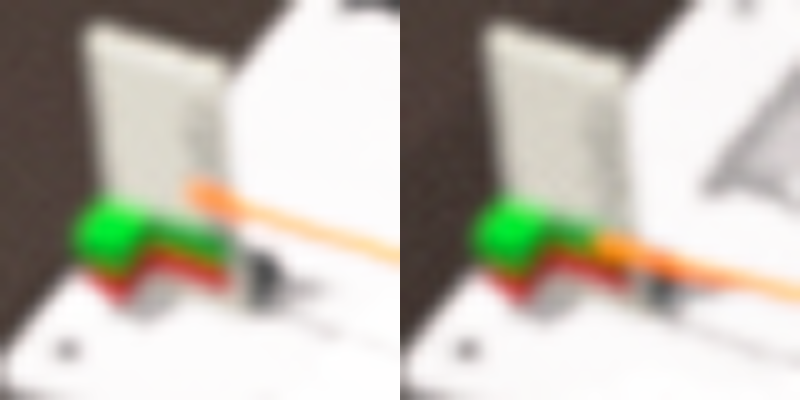

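View pics/y3b.png

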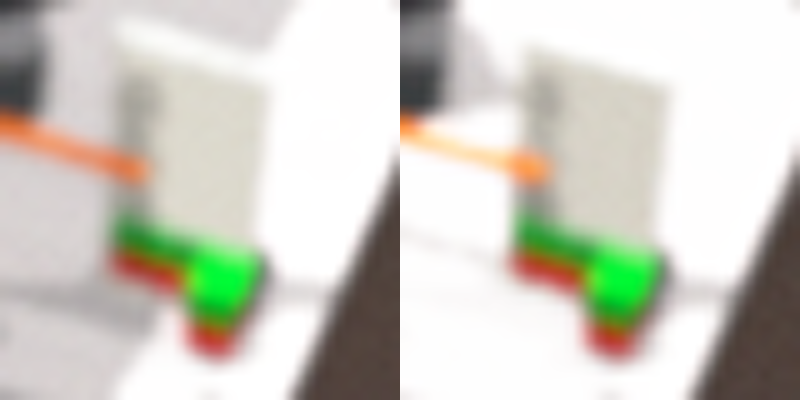

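View pics/w3.png

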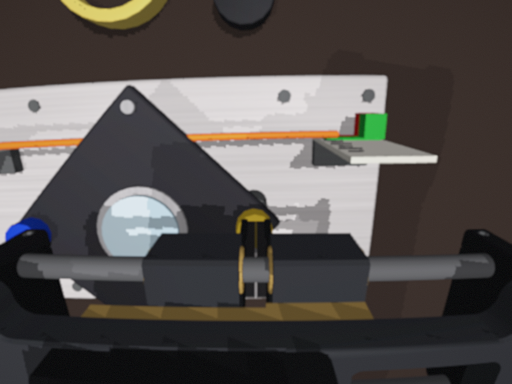

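The yellow tip lies across the green strip (y ≈ 243 against a centre of ≈ 240), and blue is at rest. I'll hold for a second and lift.

```bash
python3 -m jog '[[0,0,0,0,0,0,-1],[0,0,0,0,0,0,-1],[0,0,0,0,0,0,-1],[0,0,0,0,0,0,-1],[0,0,0,0,0,0,-1],[0,0,0,0,0,0,-1],[0,0,-0.4,0,0,0,-1],[0,0,-0.4,0,0,0,-1],[0,0,-0.6,0,0,0,-1],[0,0,-1,0,0,0,-1],[0,0,-2,0,0,0,-1],[0,0,-3,0,0,0,-1],[0,0,-3,0,0,0,-1],[0,0,0,0,0,0,-1],[0,0,0,0,0,0,-1],[0,0,0,0,0,0,-1]]';python3 see.py y4 y; python3 see.py y4b b; python3 - <<'E'
from bench import r
import cv2
cv2.imwrite("pics/s9.png",r.camera("scene")["frame"][:,:,::-1])
E
```

```text
time: 16.25
ee_pos: [0.5978, -0.0507, 0.1854]
eef_rot: [0.997, 0.081, -0.002, -0.0]
ft_force: [-0.0, 0.1, -0.4]
width: 0.0003
16.4 [ 0.5981 -0.0508  0.1857] [ 0.18 -0.01 -0.25]
16.55 [ 0.5983 -0.0508  0.1862] [-0.28  0.61 -0.02]
```

View pics/y4.png

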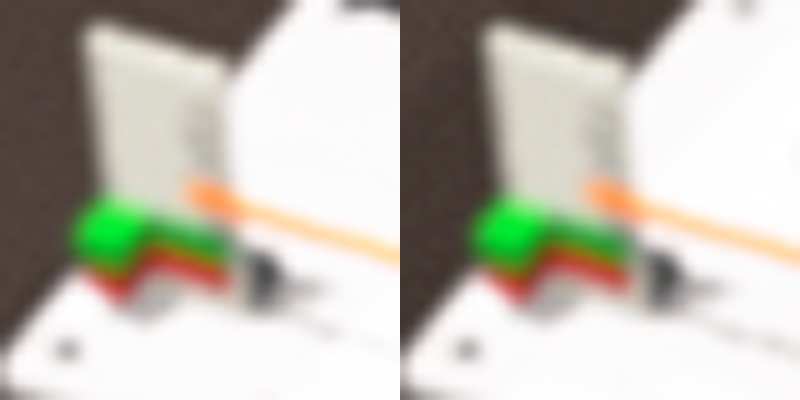

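View pics/y4b.png

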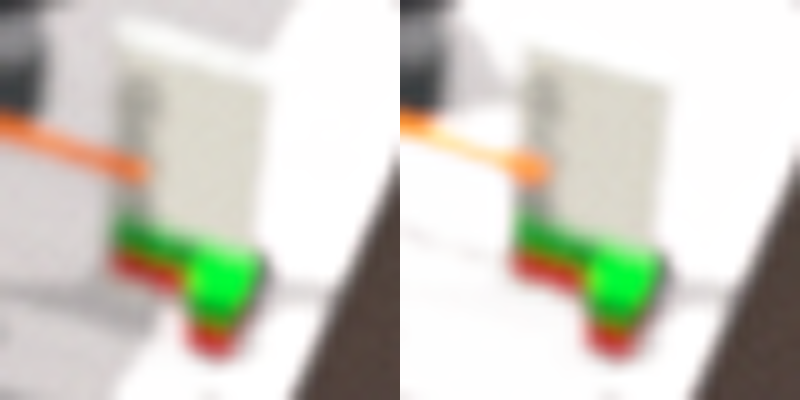

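View pics/s9.png

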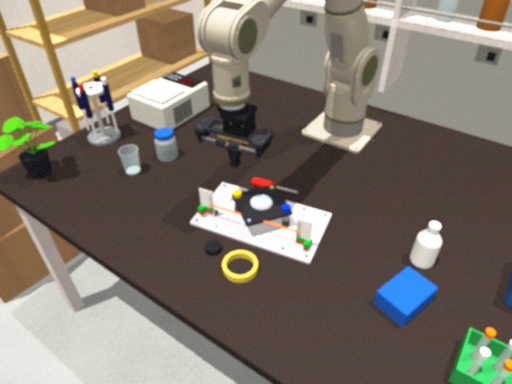

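Both pointers match the reference picture, the loose things are where they started, and the gripper is clear at z ≈ 0.19. Handing in.

```bash
python3 - <<'E'
from bench import r
print(r.close_job())
E
```

```text
the job is handed in; nothing more can be done
None
```

I pressed the blue pad and then the yellow pad with closed fingertips, held each for more than a second, let each spring back, and handed the job in at about 16.6 s. No verdict was reported.

| Pad | Travel | Pointer drop (at 1.8 mm per mm) | Force on the tool (vertical) |
|---|---|---|---|
| blue | about 15 mm | about 27 mm | 6 to 7 N |
| yellow | about 11 mm | about 20 mm | 5 to 6 N |

- **In the green:** at each hold the scene camera showed the pressed pointer on the middle of its green band. The other pointer had not moved.
- **At the end:** both pointers looked the same as in the picture taken before pressing. The tool read no contact force, the loose things looked unmoved, and the gripper was well clear at a TCP height of 0.186 m.
- **Disagreement:** the wrist and scene cameras put the green bands up to about 3 mm apart in height (blue 35.5 to 38.7 mm, yellow 42 to 45.5 mm). I aimed between the two. My estimated tip heights, 37 mm and 44 mm, are within ±6 mm of either figure.

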